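Show a guest where the tea things are

TASK

A guest wants to make tea: point out the things with your fingertips, one after the other, first the lid of the largest of the three canisters, then the mouth of the mug that stands the right way up, and last the bowl of the teaspoon. Each time bring the fingertips to a few centimetres (at most about five) above the middle of that part and stay there for about two seconds; finish still pointing at the bowl of the spoon. Do not touch or move any of the canisters, mugs or cutlery, and in between lift the hand clear so that it never comes down low over the other canisters, the upside-down mug or the fork.

Things in the scene. Friction and masses are not known exactly. Their poses are not given: they have to be found in the camera images.
- canister_large: dark cylindrical storage canister with a pale flat lid, 119 mm across and 152 mm tall; origin at the centre of its underside, z up. Stands loose on the worktop, fixed lid. The largest of the three: the one to point at.
- canister_lid (a point): centre of the top of the large canister's lid, 152 mm above the worktop
- canister_small_a: dark cylindrical storage canister with a pale flat lid, 95 mm across and 132 mm tall; origin at the centre of its underside, z up. Stands loose on the worktop, fixed lid. One of the two smaller ones: not to be pointed at.
- canister_small_b: dark cylindrical storage canister with a pale flat lid, 97 mm across and 132 mm tall; origin at the centre of its underside, z up. Stands loose on the worktop, fixed lid. One of the two smaller ones: not to be pointed at.
- mug_upright: white mug with grey dots standing the right way up, open at the top; 82 mm across, 91 mm tall, 117 mm with the handle; origin on the worktop under the middle of its overall outline, handle towards its -y. The mug to point at.
- mug_mouth (a point): centre of the open mouth of the upright mug, at the height of its rim, 91 mm above the worktop
- mug_upturned: plain cream mug standing upside down, its closed base up; 83 mm wide, 94 mm tall, 116 mm with the handle; origin on the worktop under the middle of its overall outline, handle towards its -y. Not to be pointed at.
- mug_base (a point): centre of the upward-facing closed base of the upside-down mug, 94 mm above the worktop
- teaspoon: steel teaspoon lying on the worktop, 130 mm long, 27 mm wide, 11 mm tall, along its own x; origin under its middle. Bowl towards its +x, 45 mm from the origin.
- spoon_bowl (a point): middle of the teaspoon's bowl, about 8 mm above the worktop
- fork: steel fork lying on the worktop beside the teaspoon, 193 mm long, 26 mm wide, 15 mm tall, along its own x; origin under its middle. Not to be pointed at.
Mind the look-alikes: they are no part of the job. What is shaped like the teaspoon but purple is not meant.

How it is judged:
On the way, in this order (a step that is already met when the one before it is completed fails the run):
1. the fingertips stay just above the lid of the large canister for a second and a half (horizontal distance between the grasp point and canister_lid below 0.035 m and height (world z) of the grasp point between 0.16 and 0.24 m), for 1.5 s.
2. the fingertips stay just above the mouth of the upright mug for a second and a half (horizontal distance between the grasp point and mug_mouth below 0.03 m and height (world z) of the grasp point between 0.1 and 0.18 m), for 1.5 s.
3. the fingertips stay just above the bowl of the teaspoon for a second and a half (horizontal distance between the grasp point and spoon_bowl below 0.03 m and height (world z) of the grasp point between 0.03 and 0.1 m), for 1.5 s.
At the end, for the whole second after the job is handed in: the hand still points at the bowl of the teaspoon (grasp point within 30 mm of it sideways and 30 to 100 mm above the worktop, so the fingertips are up to about 7 cm above the spoon), and all seven things are at rest within 8 mm of where they stood (all of step 3 and distance of each of canister_large, canister_small_a, canister_small_b, mug_upright, mug_upturned, teaspoon, fork from where it was at the start of the episode below 0.008 m and linear speed of each of canister_large, canister_small_a, canister_small_b, mug_upright, mug_upturned, teaspoon, fork below 0.02 m/s); the robot touches nothing.
It fails at once if one of the canisters, mugs, teaspoon or fork is touched (contact force between any of the fingers, the arm and canister_large above 0.5 N or contact force between any of the fingers, the arm and canister_small_a above 0.5 N or contact force between any of the fingers, the arm and canister_small_b above 0.5 N or contact force between any of the fingers, the arm and mug_upright above 0.5 N or contact force between any of the fingers, the arm and mug_upturned above 0.5 N or contact force between any of the fingers, the arm and teaspoon above 0.5 N or contact force between any of the fingers, the arm and fork above 0.5 N).
It fails at once if one of the things is shifted, lifted or knocked (distance of any of canister_large, canister_small_a, canister_small_b, mug_upright, mug_upturned, teaspoon, fork from where it was at the start of the episode above 0.01 m).
It fails at once if a wrong thing is pointed at: the fingertips come low (within about 5 cm) over the middle of a small canister, the upside-down mug or the fork ((horizontal distance between the grasp point and canister_small_a below 0.03 m and height (world z) of the grasp point below 0.2 m) or (horizontal distance between the grasp point and canister_small_b below 0.03 m and height (world z) of the grasp point below 0.2 m) or (horizontal distance between the grasp point and mug_base below 0.03 m and height (world z) of the grasp point below 0.165 m) or (horizontal distance between the grasp point and fork below 0.03 m and height (world z) of the grasp point below 0.08 m)).
It also fails if it takes over 58 s, if anything falls off the work surface, if the arm or the gripper's body presses on something with over 40 N, if the wrist force passes 120 N, or if a joint passes its speed limit or range.

ROBOT

A 7-joint arm with a two-finger parallel gripper is mounted at the origin on a cart in front of the work surface, level with it; the furniture and walls round the work are solid. World frame = base frame: x ahead of the robot, y to its left, z up, the work surface at z = 0. Lengths are in m, angles in rad, forces in N, time in s.
With the tool pointing down it reaches from about 0.425 to 1.025 m from the base axis. Payload 3.6 kg.
Tool frame: the origin (TCP) lies at the very end of the fingers, on their centre line; the grasp point (between the pads) lies 19 mm behind it (r.grip_point_offset is the distance from the TCP to the grasp point, in m); z points along the fingers, y is the line along which they close (so a half turn about z gives the same grasp; the last joint's range is limited). The gripper opens to 85 mm and grips with 20 to 120 N. Pads are 22 mm wide; open, the fingers measure 114 mm over their backs; the gripper's body (76 mm by 85 mm) begins 54 mm behind the grasp point. The pads swing forward as they close: fully open they stand 13 mm farther back than shut.
Start: joints at [-1.252, 0.591, 0.048, 1.609, -0.033, 0.943, -0.034], TCP at [0.29, 0.664, 0.231] pointing down, gripper open.
Joint ranges: [-2.69, 2.69], [-0.47, 2.24], [-1.27, 1.36], [0.19, 2.51], [-1.53, 4.68], [0.08, 2.07], [-3.09, 3.09]. Speed limits (rad/s): [2.57, 2.57, 3.14, 3.14, 3.14, 3.14, 3.14].

INTERFACE

Orientations are given as a unit quaternion [x, y, z, w].
In Python, from cell import observe, vision, r gives the robot as it stands.
- The arm moves only by the shell command python3 -m creep 'ROWS' [OPENING] [FORCE]. ROWS is JSON, a list of rows, each an object of numbers: "x", "y", "z": the shift along the tool's x, y, z in mm; "twist": the turn about the tool's z in degrees. In form: [{"x": .., "y": .., "z": .., "twist": ..}, ...]. A call has 1 to 10 rows; each row is the pose to reach, as a shift and turn from the pose commanded when the call began, along the tool's axes at that moment; what a row does not reach only later rows make up. A row lasts 1/12 s, in which the tool goes at most 41.7 mm and 7.16 degrees, less where a joint would pass 70% of its speed; a pose out of reach is approached as far as the arm can. A call with a gripper value outside its range is refused whole. OPENING is the opening in per cent of the stroke, from 0 (shut) to 100 (fully open), set as the call begins (- or left out, the last holds). The fingers move at their own pace and stop on an object; FORCE is the grip in N (left out, the last holds). Time passes only in rows, so rows that repeat a pose let the fingers close. It gives the time, the measured TCP pose, the force, the opening and the grip force at its end, in the units of the state.
- observe(): the state, without advancing time (a new reading comes with each control period).
- vision.read_camera(name): name is "side" or "top"; returns the picture (384x512x3 uint8, red, green, blue); there is no depth.
- vision.camera_model(name): a dict with "K" (3x3 intrinsics, pixels), "dist_coeffs" ([k1, k2, p1, p2, k3] as OpenCV has them; the pictures are not rectified), "rvec" (rotation vector, rad) and "tvec" (3), from world to camera coordinates, as OpenCV has them. Camera axes: x right, y down, z forward; pixel columns grow to the right and rows downward; lengths in m; the calibration is good to about 2 mm. A picture is of the moment at which its call begins. camera_model takes no time and is no camera call.
- r.sign_off(): hands the job in; it is judged then, once.
The state is a dict: "t": time; "qpos": joint angles; "joint_velocities": joint speeds; "joint_efforts": joint torques, N m; "position": TCP position; "tool_rot": TCP orientation; "force": force on the tool from outside, world axes, zero at the start; "moment": the same for the moment, N m; "width": finger opening in m; "gripper_force": force on a finger pad.
Only numpy, scipy, OpenCV 4.12 (cv2) and the standard library are available. Lean on these libraries where they do the work, as an engineer would, in place of code of your own. Each camera call takes 0.05 s, during which the arm holds its last target. There are 200 camera calls.

## Working session

There is one attempt and no reset: what is moved stays moved. The work goes in short steps, Python scripts to look and compute and a shell command to move; the robot and the scene stay as the last step left them, time stands still between calls to the robot, and variables do not carry over. Pictures are saved under pics/ and viewed, at most 10 in all, crops included, and the job is handed in when it is done.

```bash
ls; mkdir -p pics; python3 - <<'E'
from cell import observe, vision, r
import cv2
for n in("top","side"):
    im=vision.read_camera(n); cv2.imwrite(f"pics/{n}0.png",cv2.resize(im[:,:,::-1],(800,600),interpolation=cv2.INTER_CUBIC)); cv2.imwrite(f"{n}_raw.png",im[:,:,::-1])
    m=vision.camera_model(n);print(n,m)
s=observe();print(s["t"],s["position"],s["tool_rot"],s["width"])
E
```

```text
pics
top {'K': array([[395.08946837,   0.        , 259.57581398],
       [  0.        , 395.08946837, 195.20689179],
       [  0.        ,   0.        ,   1.        ]]), 'dist_coeffs': array([-0.04496226,  0.        ,  0.        ,  0.        ,  0.        ]), 'rvec': array([ 2.14934685, -2.13131467,  0.16173601]), 'tvec': array([-0.01609487,  0.55187536,  0.9695952 ])}
side {'K': array([[460.73967263,   0.        , 256.97052311],
       [  0.        , 460.73967263, 190.08657976],
       [  0.        ,   0.        ,   1.        ]]), 'dist_coeffs': array([-0.01148669,  0.        ,  0.        ,  0.        ,  0.        ]), 'rvec': array([ 1.90969458, -0.08019729,  0.05447297]), 'tvec': array([-0.5214361 ,  0.13851341,  1.27674049])}
0.1 [0.28985925 0.66372129 0.23026291] [ 2.04407571e-01  9.78885354e-01 -9.90592169e-04 -1.67471346e-04] 0.08530781477412025
```

View pics/top0.png

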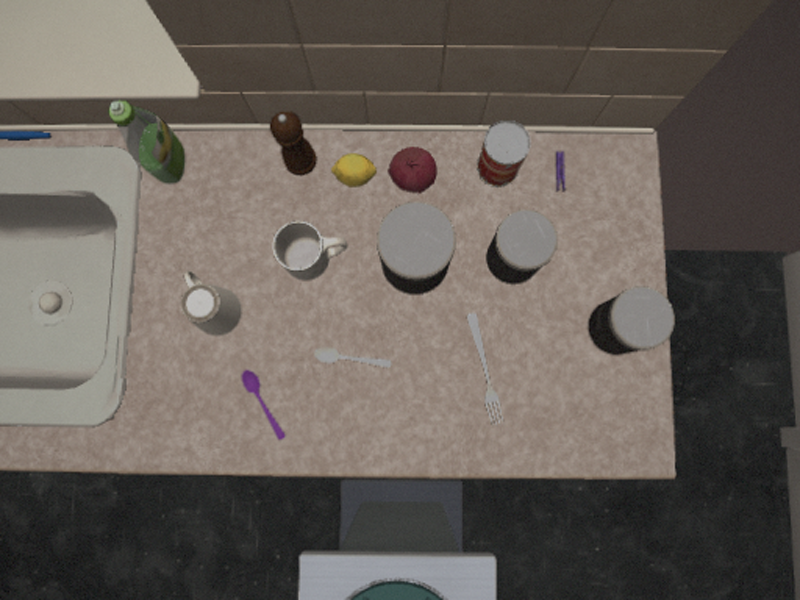

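View pics/side0.png

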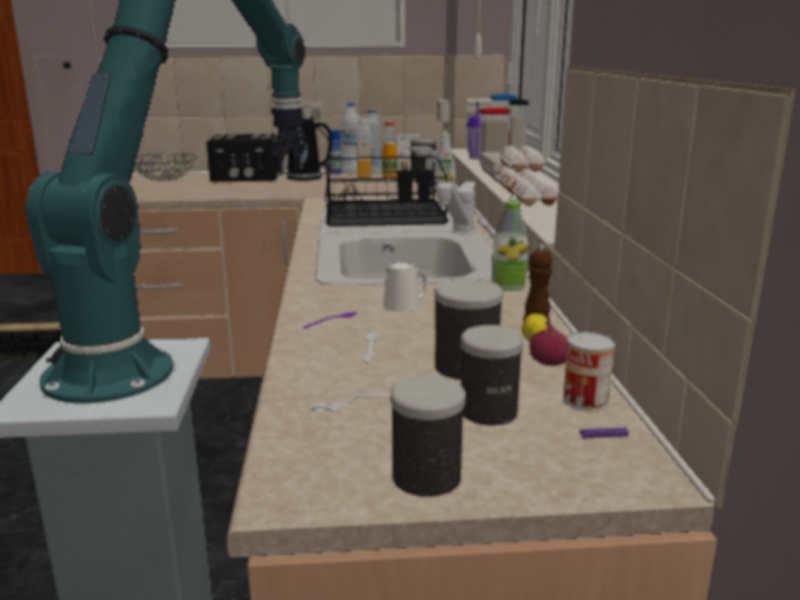

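The top picture (800x600) shows three canisters with lids at (416,242) (largest), (526,241) and (641,319). There are two mugs, at (299,246), which looks open, and at (201,302), which looks closed. The steel spoon has its bowl at (326,355), the purple spoon lies at (262,405) and the fork at (485,370). In the side view the large canister's lid is at (468,293), the spoon bowl at (371,337), and the left mug at (402,286). The open mug is hidden behind the large canister.

I'll enlarge the mugs and spoons and measure in the same step.

```bash
cat > h.py <<'E'
import numpy as np,cv2
from cell import vision
def ray(n,p):
    m=vision.camera_model(n);R=cv2.Rodrigues(m["rvec"])[0]
    u=cv2.undistortPoints(np.array([[p]],float),m["K"],m["dist_coeffs"])[0,0]
    return -R.T@m["tvec"],R.T@np.array([u[0],u[1],1])
def onz(n,p,z):
    c,d=ray(n,p);return c+d*(z-c[2])/d[2]
def tri(a,b):
    (c1,d1),(c2,d2)=ray("top",a),ray("side",b)
    s=np.linalg.lstsq(np.c_[d1,-d2],c2-c1,rcond=None)[0]
    p,q=c1+s[0]*d1,c2+s[1]*d2;return (p+q)/2,np.linalg.norm(p-q)
def proj(n,P):
    m=vision.camera_model(n);return cv2.projectPoints(np.array([P],float),m["rvec"],m["tvec"],m["K"],m["dist_coeffs"])[0].ravel()
E
python3 - <<'E'
from h import *
np.set_printoptions(precision=3,suppress=True)
k=1.5625
T=cv2.imread("top_raw.png");S=cv2.imread("side_raw.png")
a=cv2.resize(T[130:290,110:260],(600,600),interpolation=cv2.INTER_CUBIC)[:600]
b=cv2.resize(S[120:260,190:350],(640,560),interpolation=cv2.INTER_CUBIC)
cv2.imwrite("pics/topcrop.png",a);cv2.imwrite("pics/sidecrop.png",b)
# lids: grey, low saturation blobs seeded from the lid
def blob(I,seed,tol):
    m=np.zeros((I.shape[0]+2,I.shape[1]+2),np.uint8)
    cv2.floodFill(cv2.GaussianBlur(I,(3,3),0),m,seed,0,(tol,)*3,(tol,)*3,cv2.FLOODFILL_FIXED_RANGE|cv2.FLOODFILL_MASK_ONLY|(255<<8))
    m=m[1:-1,1:-1];c=max(cv2.findContours(m,0,2)[0],key=cv2.contourArea)
    return cv2.fitEllipse(cv2.convexHull(c)),cv2.boundingRect(c)
for nm,t,z in(("large",(416,242),.152),("sa",(526,241),.132),("sb",(641,319),.132),("upt",(201,302),.094)):
    e,bb=blob(T,(int(t[0]/k),int(t[1]/k)),22)
    print(nm,e,bb,onz("top",e[0],z), "diam",e[1][1]/395*(onz("top",e[0],z)*0+ray("top",e[0])[0]-[0,0,z])[2])
for nm,t,z in(("mugmouth",(299,246),.091),("bowl",(326,355),.008),("spoonmid",(353,358),.005),("spoonend",(391,364),.005),("forkA",(472,316),.005),("forkB",(495,420),.008)):
    print(nm,onz("top",(t[0]/k,t[1]/k),z))
print("tri lid",tri((416/k,242/k),(468/k,293/k)),"tri bowl",tri((326/k,355/k),(371/k,337/k)))
print("tri upt",tri((201/k,302/k),(401/k,265/k)))
E
```

```text
large ((197.26065063476562, 189.2232666015625), (255.5449981689453, 709.2186279296875), 91.45140838623047) (0, 78, 432, 227) [0.548 0.131 0.152] diam 1.5989591653219415
sa ((195.0059814453125, 188.87002563476562), (254.34213256835938, 736.05712890625), 91.60269165039062) (0, 78, 432, 227) [0.552 0.14  0.132] diam 1.696736256307753
sb ((202.87918090820312, 189.29544067382812), (259.37799072265625, 694.3655395507812), 92.14735412597656) (0, 78, 432, 227) [0.551 0.121 0.132] diam 1.6006300867395915
upt ((127.53309631347656, 193.3887939453125), (15.97064208984375, 17.025463104248047), 32.7069091796875) (120, 185, 16, 17) [0.546 0.311 0.094] diam 0.040884466587258056
mugmouth [0.638 0.158 0.091]
bowl [0.471 0.121 0.008]
spoonmid [0.467 0.076 0.005]
spoonend [0.457 0.012 0.005]
forkA [ 0.54  -0.124  0.005]
forkB [ 0.366 -0.161  0.008]
tri lid (array([ 0.635, -0.027,  0.144]), np.float64(0.005334898906693549)) tri bowl (array([0.472, 0.122, 0.005]), np.float64(0.0011146572839697158))
tri upt (array([0.547, 0.308, 0.096]), np.float64(0.0019471918911600588))
```

View pics/topcrop.png

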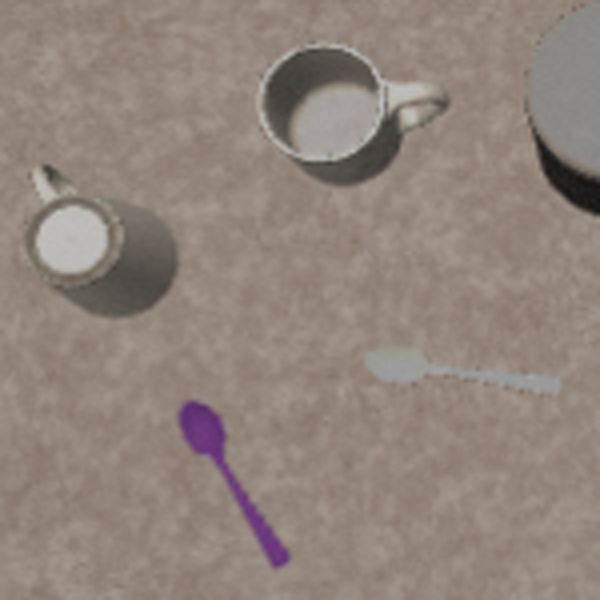

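View pics/sidecrop.png

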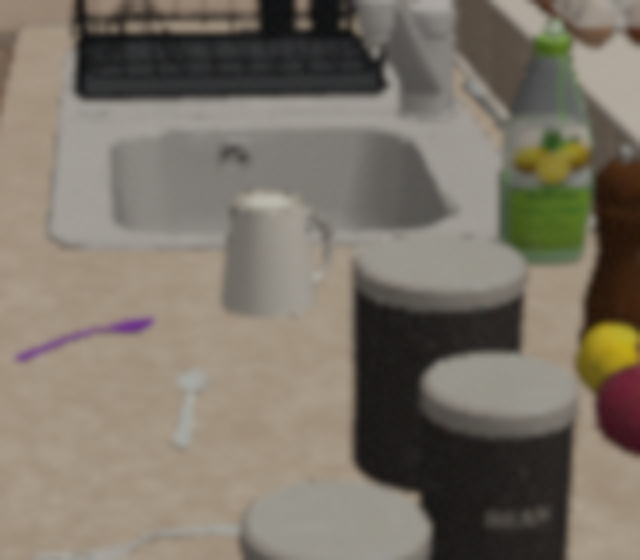

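The enlarged views settle which things are meant:
- **Mug:** in the top crop, the one at (322,103) shows its inside floor and a rim, so it is upright and the target. The one at (73,239) shows a closed base, and the side crop at (268,250) shows it widening downwards with its base up, so it is upturned.
- **Spoon:** the grey one, with its bowl at (397,365), is steel. The purple one at (203,428) is not meant.
- **Canister:** the lid at (416,242) spans about 76 px, against 59 px for each of the others, so it is the largest.

The measured heights agree with the text: lid about 0.15 m, spoon about 0.005 m and upturned mug 0.096 m.

```bash
cat > go.py <<'E'
import sys;from h import *
from cell import observe,r
from scipy.spatial.transform import Rotation as Ro
s=observe();R=Ro.from_quat(s["tool_rot"]);g=r.grip_point_offset
p=np.array(s["position"]);print("t",s["t"],"grasp",(p-R.apply([0,0,1])*-1*-g).round(4),"w",s["width"],"F",np.linalg.norm(s["force"]))
for a in sys.argv[1:]:
    t=np.array(eval(a))+R.apply([0,0,g]);print(a,"shift mm",(R.inv().apply(t-p)*1000).round(0))
E
python3 - <<'E'
from h import *
k=1.5625
np.set_printoptions(precision=3,suppress=True)
cam=ray("top",(0,0))[0];print("cam",cam)
# lid: threshold edge refine - Hough circle on grey
G=cv2.medianBlur(cv2.imread("top_raw.png",0),3)
for nm,(x,y),z,d in(("large",(416,242),.152,.119),("sa",(526,241),.132,.095),("sb",(641,319),.132,.097),("mouth",(298,246),.091,.082)):
    x,y=int(x/k),int(y/k);w=32
    c=cv2.HoughCircles(G[y-w:y+w,x-w:x+w],cv2.HOUGH_GRADIENT,1,60,param1=100,param2=8,minRadius=13,maxRadius=27)
    c=c[0,0]; q=(c[0]+x-w,c[1]+y-w);P=onz("top",q,z);print(nm,q,c[2],P,"diam",2*c[2]/395*(cam[2]-z),"exp",d)
print("tri lid",tri((416/k,242/k),(300,185.5)),"bowl",onz("top",(209.2,227.3),.008))
E
python3 go.py '(.635,-.027,.3)' '(.635,-.027,.205)'
```

```text
cam [ 0.397 -0.015  1.043]
large (np.float32(265.5), np.float32(152.5)) 25.2 [ 0.635 -0.025  0.152] diam 0.11362864111726673 exp 0.119
sa (np.float32(327.5), np.float32(164.5)) 17.2 [ 0.613 -0.172  0.132] diam 0.07929782850836599 exp 0.095
sb (np.float32(411.5), np.float32(201.5)) 20.5 [ 0.526 -0.367  0.132] diam 0.09451193651370936 exp 0.097
mouth (np.float32(190.5), np.float32(156.5)) 14.7 [0.64  0.161 0.091] diam 0.07082361809210158 exp 0.082
tri lid (array([ 0.635, -0.027,  0.149]), np.float64(0.007898250281038629)) bowl [0.471 0.12  0.008]
t 0.1 grasp [0.2899 0.6638 0.249 ] w 0.08530781477412025 F 1.0177827716749854
(.635,-.027,.3) shift mm [-593. -495.  -50.]
(.635,-.027,.205) shift mm [-593. -495.   45.]
```

Everything agrees: lid (0.635, -0.026), mouth (0.639, 0.158), bowl (0.471, 0.120). I start with a lift and shut the fingers, then cross over.

```bash
python3 -m creep '[{"x":0,"y":0,"z":-15},{"x":-5,"y":-4,"z":-30},{"x":-15,"y":-12,"z":-50},{"x":-35,"y":-29,"z":-60},{"x":-60,"y":-50,"z":-60},{"x":-85,"y":-71,"z":-60},{"x":-110,"y":-92,"z":-60},{"x":-135,"y":-113,"z":-60},{"x":-160,"y":-134,"z":-60},{"x":-185,"y":-155,"z":-60}]' 0
python3 -m creep '[{"x":-25,"y":-21,"z":0},{"x":-50,"y":-42,"z":0},{"x":-75,"y":-63,"z":0},{"x":-100,"y":-84,"z":0},{"x":-125,"y":-104,"z":0},{"x":-150,"y":-125,"z":0},{"x":-175,"y":-146,"z":0},{"x":-200,"y":-167,"z":0},{"x":-225,"y":-188,"z":0},{"x":-250,"y":-208,"z":0}]'
python3 go.py '(.635,-.026,.3)' '(.635,-.026,.205)'
```

```text
t 0.1 grasp [0.2899 0.6638 0.249 ] w 0.08530781477412025 F 1.0177827716749854
(.635,-.026,.3) shift mm [-592. -494.  -50.]
(.635,-.026,.205) shift mm [-592. -494.   45.]$[0]: bad value
$[0]: bad value
```

Both calls were refused, probably because every row needs a "twist".

```bash
python3 -m creep '[{"x":0,"y":0,"z":-15,"twist":0},{"x":-5,"y":-4,"z":-30,"twist":0},{"x":-15,"y":-12,"z":-50,"twist":0},{"x":-35,"y":-29,"z":-60,"twist":0},{"x":-60,"y":-50,"z":-60,"twist":0},{"x":-85,"y":-71,"z":-60,"twist":0},{"x":-110,"y":-92,"z":-60,"twist":0},{"x":-135,"y":-113,"z":-60,"twist":0},{"x":-160,"y":-134,"z":-60,"twist":0},{"x":-185,"y":-155,"z":-60,"twist":0}]' 0
python3 go.py '(.635,-.026,.3)' '(.635,-.026,.205)'
```

```text
t: 0.93
position: [0.3985, 0.4464, 0.2921]
tool_rot: [0.205, 0.979, 0.0, 0.0]
force: [-0.1, 0.5, -0.1]
width: -0.0002
gripper_force: 0.0
t 0.9333 grasp [0.3985 0.4464 0.3108] w -0.00019044574018649963 F 0.5220023871128199
(.635,-.026,.3) shift mm [-406. -338.   11.]
(.635,-.026,.205) shift mm [-406. -338.  106.]
```

```bash
python3 -m creep '[{"x":-25,"y":-21,"z":0,"twist":0},{"x":-50,"y":-42,"z":0,"twist":0},{"x":-75,"y":-62,"z":0,"twist":0},{"x":-100,"y":-83,"z":0,"twist":0},{"x":-125,"y":-104,"z":0,"twist":0},{"x":-150,"y":-125,"z":0,"twist":0},{"x":-175,"y":-146,"z":0,"twist":0},{"x":-200,"y":-167,"z":0,"twist":0},{"x":-225,"y":-187,"z":0,"twist":0},{"x":-250,"y":-208,"z":0,"twist":0}]'
python3 go.py '(.635,-.026,.3)' '(.635,-.026,.205)'
```

```text
t: 1.77
position: [0.5441, 0.1558, 0.2922]
tool_rot: [0.205, 0.979, 0.0, 0.0]
force: [0.3, 0.4, -0.3]
width: -0.0
gripper_force: 0.0
t 1.7667 grasp [0.5441 0.1558 0.3109] w -3.346338547921474e-06 F 0.6110512168204995
(.635,-.026,.3) shift mm [-156. -130.   11.]
(.635,-.026,.205) shift mm [-156. -130.  106.]
```

```bash
python3 -m creep '[{"x":-25,"y":-21,"z":0,"twist":0},{"x":-50,"y":-42,"z":0,"twist":0},{"x":-75,"y":-62,"z":0,"twist":0},{"x":-100,"y":-83,"z":0,"twist":0},{"x":-120,"y":-100,"z":5,"twist":0},{"x":-138,"y":-115,"z":11,"twist":0},{"x":-150,"y":-125,"z":20,"twist":0},{"x":-156,"y":-130,"z":30,"twist":0},{"x":-156,"y":-130,"z":45,"twist":0},{"x":-156,"y":-130,"z":60,"twist":0}]'
python3 go.py '(.635,-.026,.205)'
```

```text
t: 2.6
position: [0.6347, -0.0245, 0.2313]
tool_rot: [0.205, 0.979, 0.0, 0.001]
force: [-0.1, 0.9, -1.4]
width: -0.0003
gripper_force: 0.0
t 2.6 grasp [ 0.6346 -0.0245  0.25  ] w -0.00030193908758400833 F 1.6965344337822812
(.635,-.026,.205) shift mm [-1. -1. 45.]
```

Next I lower 45 mm and look before dwelling.

```bash
python3 -m creep '[{"x":0,"y":0,"z":15,"twist":0},{"x":0,"y":0,"z":28,"twist":0},{"x":0,"y":0,"z":38,"twist":0},{"x":0,"y":0,"z":45,"twist":0},{"x":0,"y":0,"z":45,"twist":0},{"x":0,"y":0,"z":45,"twist":0},{"x":0,"y":0,"z":45,"twist":0},{"x":0,"y":0,"z":45,"twist":0},{"x":0,"y":0,"z":45,"twist":0},{"x":0,"y":0,"z":45,"twist":0}]'
python3 -c "
from h import *
cv2.imwrite('pics/lid.png',cv2.resize(vision.read_camera('side')[90:300,160:400,::-1],(640,560)))"
python3 go.py '(.635,-.026,.3)' '(.639,.158,.3)'
```

```text
t: 3.43
position: [0.6348, -0.0239, 0.187]
tool_rot: [0.204, 0.979, 0.0, 0.001]
force: [-0.2, 0.0, 0.0]
width: -0.0002
gripper_force: 0.0
t 3.4833 grasp [ 0.6347 -0.0239  0.2055] w -0.00011614222583390713 F 0.9571352768737694
(.635,-.026,.3) shift mm [ -1.  -2. -95.]
(.639,.158,.3) shift mm [ 69. 168. -94.]
```

View pics/lid.png

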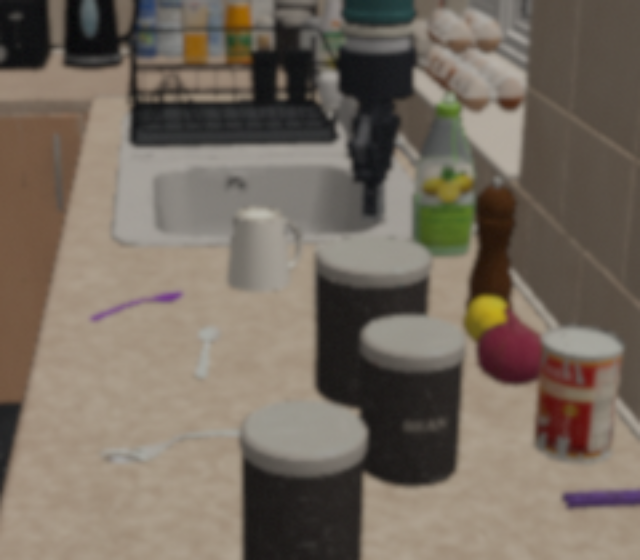

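The fingertips are at crop (372,213), centred above the large lid at (373,257) and clear of it. I stay there for about two seconds.

```bash
python3 -m creep '[{"x":0,"y":0,"z":0,"twist":0},{"x":0,"y":0,"z":0,"twist":0},{"x":0,"y":0,"z":0,"twist":0},{"x":0,"y":0,"z":0,"twist":0},{"x":0,"y":0,"z":0,"twist":0},{"x":0,"y":0,"z":0,"twist":0},{"x":0,"y":0,"z":0,"twist":0},{"x":0,"y":0,"z":0,"twist":0},{"x":0,"y":0,"z":0,"twist":0},{"x":0,"y":0,"z":0,"twist":0}]'
python3 -m creep '[{"x":0,"y":0,"z":0,"twist":0},{"x":0,"y":0,"z":0,"twist":0},{"x":0,"y":0,"z":0,"twist":0},{"x":0,"y":0,"z":0,"twist":0},{"x":0,"y":0,"z":0,"twist":0},{"x":0,"y":0,"z":0,"twist":0},{"x":0,"y":0,"z":0,"twist":0},{"x":0,"y":0,"z":0,"twist":0},{"x":0,"y":0,"z":0,"twist":0},{"x":0,"y":0,"z":0,"twist":0}]' >/dev/null
python3 -m creep '[{"x":0,"y":0,"z":-15,"twist":0},{"x":0,"y":0,"z":-35,"twist":0},{"x":0,"y":0,"z":-60,"twist":0},{"x":3,"y":8,"z":-80,"twist":0},{"x":11,"y":27,"z":-90,"twist":0},{"x":22,"y":54,"z":-94,"twist":0},{"x":34,"y":83,"z":-94,"twist":0},{"x":46,"y":112,"z":-94,"twist":0},{"x":58,"y":141,"z":-94,"twist":0},{"x":69,"y":168,"z":-94,"twist":0}]'
python3 go.py '(.639,.158,.145)'
```

```text
t: 4.32
position: [0.6345, -0.0239, 0.1863]
tool_rot: [0.204, 0.979, -0.0, 0.0]
force: [-0.1, 0.1, 0.4]
width: -0.0003
gripper_force: 0.0
t: 5.98
position: [0.6382, 0.1597, 0.2804]
tool_rot: [0.204, 0.979, 0.0, -0.0]
force: [0.5, 0.4, -0.8]
width: -0.0002
gripper_force: 0.0
t 5.9833 grasp [0.6382 0.1597 0.2991] w -0.00023748748020342898 F 1.0118950952268908
(.639,.158,.145) shift mm [ -1.  -1. 154.]
```

```bash
python3 -m creep '[{"x":0,"y":0,"z":12,"twist":0},{"x":0,"y":0,"z":32,"twist":0},{"x":0,"y":0,"z":55,"twist":0},{"x":0,"y":0,"z":80,"twist":0},{"x":0,"y":0,"z":105,"twist":0},{"x":0,"y":0,"z":125,"twist":0},{"x":0,"y":0,"z":140,"twist":0},{"x":0,"y":0,"z":150,"twist":0},{"x":0,"y":0,"z":154,"twist":0},{"x":0,"y":0,"z":154,"twist":0}]'
python3 -c "
from h import *
cv2.imwrite('pics/mug.png',cv2.resize(vision.read_camera('top')[90:290,80:340,::-1],(780,600)))"
python3 go.py '(.639,.158,.145)'
```

```text
t: 6.82
position: [0.6381, 0.1573, 0.1255]
tool_rot: [0.204, 0.979, -0.0, -0.001]
force: [-0.5, 0.2, -0.8]
width: 0.0001
gripper_force: 0.0
t 6.8667 grasp [0.6388 0.1575 0.1452] w 0.00020870639041666275 F 0.7634176400229831
(.639,.158,.145) shift mm [0. 1. 0.]
```

View pics/mug.png

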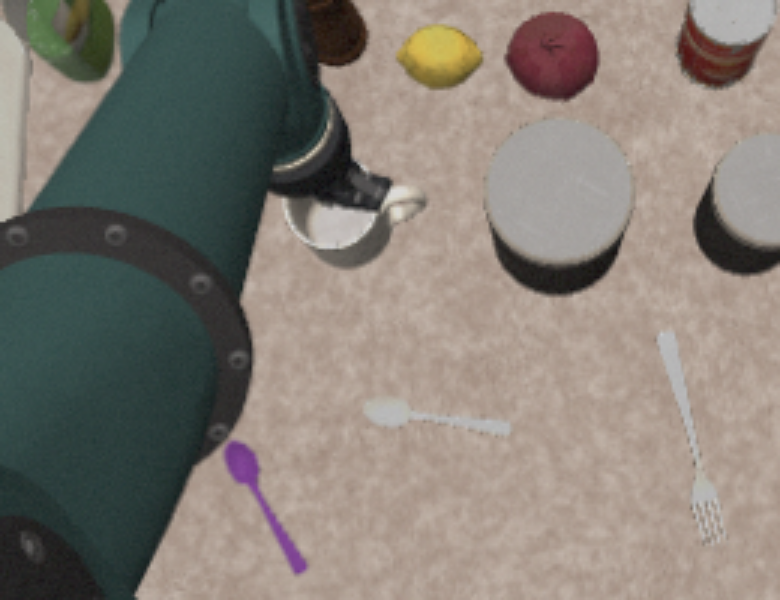

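The picture shows the arm above the open mug, with the mouth near crop (332,201). The dark gripper seems to end near (388,195), so I check the expected projections before relying on this.

```bash
python3 -c "
from h import *
for z in (.091,.126,.145,.2,.25,.3,.35):
    q=proj('top',(.6385,.1575,z));print(z,(q-[80,90])*3, (proj('side',(.6385,.1575,z))*1.0).round(0))
print(proj('top',(.397,-.015,0)))
T=vision.read_camera('top')[130:200,160:230,::-1];cv2.imwrite('pics/tip.png',cv2.resize(T,(560,560),interpolation=cv2.INTER_CUBIC))"
```

```text
0.091 [335.08187292 201.51631558] [289. 184.]
0.126 [327.56499038 190.6419674 ] [290. 174.]
0.145 [323.25119886 184.40046327] [290. 168.]
0.2 [309.72616832 164.82707056] [290. 151.]
0.25 [295.89582483 144.80489398] [291. 134.]
0.3 [280.31937232 122.24642934] [291. 118.]
0.35 [262.64677688  96.64132917] [291. 101.]
[260.46087148 256.37671984]
```

View pics/tip.png

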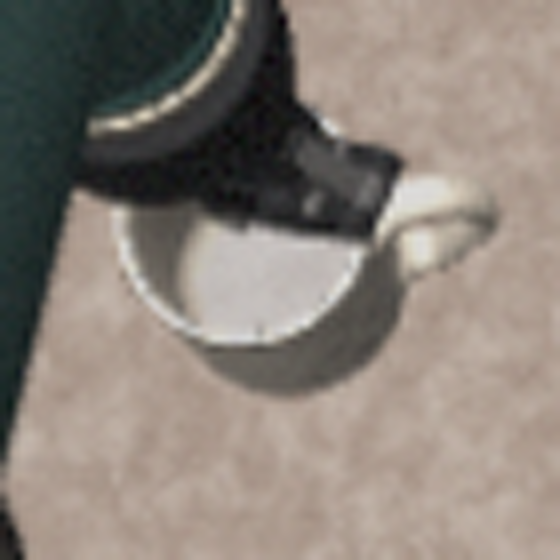

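The predicted tip pixel is (234,188) in this crop. The small dark finger end at about (240,225), which is half a pad width nearer the camera, fits that. The block at (350,195) is the outer knuckle, which sits to the side along the closing axis. So the pointing is right, and I dwell, then lift and go to the spoon.

```bash
python3 -m creep '[{"x":0,"y":0,"z":0,"twist":0},{"x":0,"y":0,"z":0,"twist":0},{"x":0,"y":0,"z":0,"twist":0},{"x":0,"y":0,"z":0,"twist":0},{"x":0,"y":0,"z":0,"twist":0},{"x":0,"y":0,"z":0,"twist":0},{"x":0,"y":0,"z":0,"twist":0},{"x":0,"y":0,"z":0,"twist":0},{"x":0,"y":0,"z":0,"twist":0},{"x":0,"y":0,"z":0,"twist":0}]' >/dev/null
python3 -m creep '[{"x":0,"y":0,"z":0,"twist":0},{"x":0,"y":0,"z":0,"twist":0},{"x":0,"y":0,"z":0,"twist":0},{"x":0,"y":0,"z":0,"twist":0},{"x":0,"y":0,"z":0,"twist":0},{"x":0,"y":0,"z":0,"twist":0},{"x":0,"y":0,"z":0,"twist":0},{"x":0,"y":0,"z":0,"twist":0},{"x":0,"y":0,"z":0,"twist":0},{"x":0,"y":0,"z":0,"twist":0}]' >/dev/null
python3 -m creep '[{"x":0,"y":0,"z":-12,"twist":0},{"x":0,"y":0,"z":-30,"twist":0},{"x":0,"y":0,"z":-50,"twist":0},{"x":0,"y":0,"z":-70,"twist":0},{"x":0,"y":0,"z":-90,"twist":0},{"x":0,"y":0,"z":-105,"twist":0},{"x":0,"y":0,"z":-115,"twist":0},{"x":0,"y":0,"z":-120,"twist":0},{"x":0,"y":0,"z":-120,"twist":0},{"x":0,"y":0,"z":-120,"twist":0}]'
python3 go.py '(.471,.12,.265)' '(.471,.12,.07)'
```

```text
t: 9.42
position: [0.6381, 0.1576, 0.246]
tool_rot: [0.204, 0.979, -0.0, -0.0]
force: [-0.1, 1.0, 0.2]
width: 0.0001
gripper_force: 0.0
t 9.4167 grasp [0.6381 0.1576 0.2647] w 0.00010816519574961169 F 1.0530389998174146
(.471,.12,.265) shift mm [ 138. -101.   -0.]
(.471,.12,.07) shift mm [ 138. -101.  195.]
```

```bash
python3 -m creep '[{"x":8,"y":-6,"z":0,"twist":0},{"x":22,"y":-16,"z":0,"twist":0},{"x":40,"y":-29,"z":0,"twist":0},{"x":60,"y":-44,"z":0,"twist":0},{"x":80,"y":-59,"z":0,"twist":0},{"x":100,"y":-73,"z":0,"twist":0},{"x":117,"y":-86,"z":0,"twist":0},{"x":130,"y":-95,"z":0,"twist":0},{"x":138,"y":-101,"z":0,"twist":0},{"x":138,"y":-101,"z":0,"twist":0}]'
python3 -m creep '[{"x":0,"y":0,"z":12,"twist":0},{"x":0,"y":0,"z":32,"twist":0},{"x":0,"y":0,"z":55,"twist":0},{"x":0,"y":0,"z":80,"twist":0},{"x":0,"y":0,"z":105,"twist":0},{"x":0,"y":0,"z":130,"twist":0},{"x":0,"y":0,"z":152,"twist":0},{"x":0,"y":0,"z":172,"twist":0},{"x":0,"y":0,"z":187,"twist":0},{"x":0,"y":0,"z":195,"twist":0}]'
python3 -c "
from h import *
cv2.imwrite('pics/spoon.png',cv2.resize(vision.read_camera('side')[120:280,150:350,::-1],(700,560)))"
python3 go.py '(.471,.12,.07)'
```

```text
t: 10.25
position: [0.4681, 0.1193, 0.2454]
tool_rot: [0.204, 0.979, -0.001, -0.002]
force: [0.0, -0.1, -0.4]
width: 0.0001
gripper_force: 0.0
t: 11.08
position: [0.4718, 0.1203, 0.049]
tool_rot: [0.204, 0.979, -0.001, -0.001]
force: [-0.4, -0.5, -0.2]
width: 0.0001
gripper_force: 0.0
t 11.1333 grasp [0.4715 0.1202 0.0673] w 0.00016510041432668356 F 1.3291757643457114
(.471,.12,.07) shift mm [ 0. -0. -3.]
```

View pics/spoon.png

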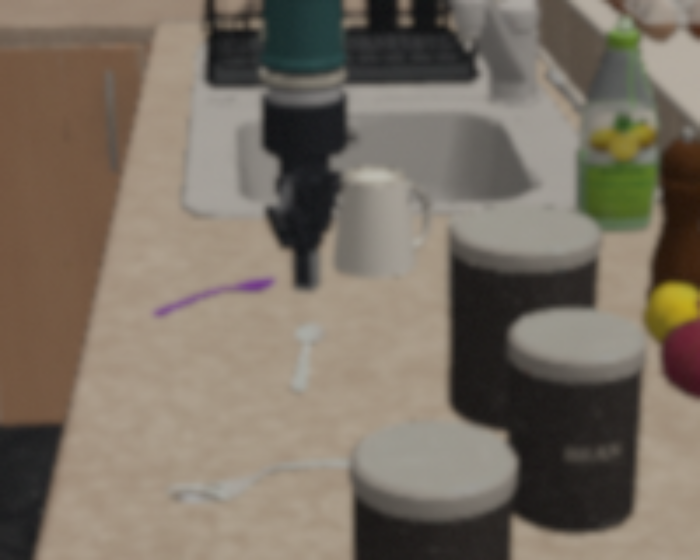

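The fingertips at (305,285) are straight above the steel spoon's bowl at (308,332), with clearance. Nothing else has moved. I dwell and hand in.

```bash
python3 -m creep '[{"x":0,"y":0,"z":0,"twist":0},{"x":0,"y":0,"z":0,"twist":0},{"x":0,"y":0,"z":0,"twist":0},{"x":0,"y":0,"z":0,"twist":0},{"x":0,"y":0,"z":0,"twist":0},{"x":0,"y":0,"z":0,"twist":0},{"x":0,"y":0,"z":0,"twist":0},{"x":0,"y":0,"z":0,"twist":0},{"x":0,"y":0,"z":0,"twist":0},{"x":0,"y":0,"z":0,"twist":0}]' >/dev/null
python3 -m creep '[{"x":0,"y":0,"z":0,"twist":0},{"x":0,"y":0,"z":0,"twist":0},{"x":0,"y":0,"z":0,"twist":0},{"x":0,"y":0,"z":0,"twist":0},{"x":0,"y":0,"z":0,"twist":0},{"x":0,"y":0,"z":0,"twist":0},{"x":0,"y":0,"z":0,"twist":0},{"x":0,"y":0,"z":0,"twist":0},{"x":0,"y":0,"z":0,"twist":0},{"x":0,"y":0,"z":0,"twist":0}]' >/dev/null
python3 -m creep '[{"x":0,"y":0,"z":0,"twist":0},{"x":0,"y":0,"z":0,"twist":0},{"x":0,"y":0,"z":0,"twist":0},{"x":0,"y":0,"z":0,"twist":0},{"x":0,"y":0,"z":0,"twist":0}]'
python3 go.py; python3 -c "
from cell import r
print(r.sign_off())"
```

```text
t: 13.22
position: [0.4716, 0.1203, 0.0513]
tool_rot: [0.204, 0.979, -0.0, 0.0]
force: [0.3, 1.1, 0.1]
width: 0.0001
gripper_force: 0.0
t 13.2167 grasp [0.4716 0.1203 0.07  ] w 6.182186198791116e-05 F 1.1201633974408316
the job is handed in; nothing more can be done
None
```

The robot pointed at the large canister's lid, the upright mug's mouth and the teaspoon's bowl in that order, staying about two seconds at each, with no sign that anything was touched; it was handed in at 13.2 s still over the spoon, and sign-off gave no verdict.

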